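# Pry up a stuck engine foot and draw out the packing slide

## Task

The engine barrel's heavy foot plate is stuck down on its dowels and traps the brass packing slide underneath. Put the orange-handled pry bar over the blue fulcrum block with its tip under the plate's overhanging edge, lever the plate up about 12 mm (it stays where it is left; do not lift it off its dowels, and do not lift it with the gripper itself), and lay the bar back flat on the bench. Then draw the slide by its red tab straight out of its channel towards the front, keeping it level, and leave it lying flat on the bench in front of the fixture, with the oil can, socket and bolt tray left undisturbed.

Things in the scene. Friction and masses are not known exactly. Their poses are not given: they have to be found in the camera images.
- fixture: Dark steel base fixed to the bench: x -55 to +70, y -50 to +50, 26 high. Origin on the bench under the middle of the foot plate; -x is its front, where the slide's channel opens, +y faces the fulcrum. Channel 60 long (x -55 to +5), 63 wide, floor 10 above the bench, side lips 1.6 above the slide. The base's +y side stands 20 back under the plate's overhang.
- plate: Heavy foot: aluminium plate x -55 to +65, y -70 to +70, 18 thick, about 2 kg with its engine barrel (82 diameter at x = +18, top 84 up). Origin mid-underside, axes as the fixture's; 26 above the bench when down. Moves only straight up on 4 tight dowels: about 50 N moves it, friction holds it where left; off its dowels above 16 of lift. A pin under it locks the slide until lifted 5.
- plate_lip (a point): Middle of the lower edge of the plate's +y overhang, 26 above the bench when down. The bar's tip goes under this edge; the space under it is 20 deep and open down to the bench.
- fulcrum: Blue block fixed to the bench: foot 60 (x) x 40 (y) x 10 high, on it a wall 16 thick with a half-round steel ridge along x, radius 8, 56 long, top 40 above the bench. Origin on the bench under the ridge. The ridge stands 42 to 50 from the plate's edge, nearly parallel to it.
- fulcrum_top (a point): Middle of the top line of the fulcrum's ridge, 40 above the bench.
- pry_bar: Loose steel bar 250 long, 0.35 kg, flat straight underside. Origin mid-underside, x towards the tip, z up. Blade x +85 to +125: 24 wide, 6 thick; shaft x -20 to +85: 18 wide, 12 thick; orange handle x -125 to -20: 24 wide, 28 high. It lies flat on the bench, underside down.
- bar_tip (a point): Middle of the end of the bar's tip, on its underside (x = +125).
- bar_grip (a point): Middle of the orange handle's section, 75 behind the bar's origin (x = -75), 14 above its underside: a good place to grip.
- slide: Loose brass plate 105 (x) x 60 x 8, 0.3 kg, in the channel; origin mid-underside, axes as the fixture's at the start (origin then at fixture x -52.5, z 10). Its rear 52 is in the channel; out after 55 of travel towards -x. Upright red tab centred at x -42.5: 20 (x) x 12 (y), top 52 above the underside.
- slide_tab (a point): Point to grip in the red tab: on its centre, 36 above the slide's underside, 16 below the tab's top.
- oil_can: Red can, 52 diameter, 120 high, standing; origin under its centre. Bystander, behind the fixture.
- socket: Steel wrench socket, 36 diameter, 50 high, standing; origin under its centre. Bystander.
- bolt_tray: Blue open tray 80 x 60 x 25 with bolts in it; origin under its centre. Bystander.
There are look-alikes about, which are no part of the job. Of the things shaped like the fixture, the steel one is meant.

How it is judged:
On the way, in this order (a step that is already met when the one before it is completed fails the run):
1. the plate is levered up at least 8 mm, the bar bearing on both the plate and the fulcrum (z of plate in the frame of fixture above 0.034 m and contact force between pry_bar and plate above 2 N and contact force between pry_bar and fulcrum above 2 N), for 0.1 s.
2. the bar is laid back flat on the bench (height (world z) of bar_tip below 0.018 m and height (world z) of bar_grip below 0.025 m and linear speed of pry_bar below 0.02 m/s and contact force between the fingers and pry_bar below 0.1 N), for 0.1 s.
3. the slide is drawn out of the front of the channel, 5 mm or more clear of the fixture (x of slide in the frame of fixture below -0.1125 m), for 0.1 s.
At the end, for the whole second after the job is handed in: The plate stands 8 to 16 mm above its seat; the slide lies at rest flat on the bench in front of the fixture, at least 5 mm clear of it, at most 0.35 m ahead of and 0.15 m to the side of the fixture's middle; the bar lies at rest flat on the bench (z of plate in the frame of fixture between 0.034 and 0.042 m and x of slide in the frame of fixture between -0.35 and -0.1125 m and y of slide in the frame of fixture between -0.15 and 0.15 m and height (world z) of slide below 0.003 m and angle between slide's own z axis and vertical below 0.05 rad and linear speed of each of slide, pry_bar below 0.01 m/s and height (world z) of bar_tip below 0.018 m and height (world z) of bar_grip below 0.025 m); the robot touches nothing.
It fails at once if the plate is lifted off its dowels (more than 16 mm) (z of plate in the frame of fixture above 0.042 m).
It fails at once if the gripper itself pushes on the plate (over 8 N) (contact force between the fingers and plate above 8 N).
It fails at once if the slide is tipped more than 15 degrees (angle between slide's own z axis and vertical above 0.26 rad).
It fails at once if the oil can, socket or bolt tray is moved by more than 20 mm or tipped (distance of any of oil_can, socket, bolt_tray from where it was at the start of the episode above 0.02 m or angle between any of oil_can, socket, bolt_tray's own z axis and vertical above 0.3 rad).
It also fails if it takes over 69 s, if anything falls off the work surface, if the arm or the gripper's body presses on something with over 40 N, if the wrist force passes 120 N, or if a joint passes its speed limit or range.

## Robot

A 6-joint arm with a two-finger parallel gripper is mounted at the origin on the work surface. World frame = base frame: x ahead of the robot, y to its left, z up, the work surface at z = 0. Lengths are in m, angles in rad, forces in N, time in s.
With the tool pointing down it reaches from about 0.35 to 0.975 m from the base axis. Payload 4.9 kg.
Tool frame: the origin (TCP) lies midway between the tips of the shut fingers; the grasp point (between the pads) lies 19 mm behind it; z points along the fingers, y is the direction in which the jaws open and shut (so a half turn about z gives the same grasp; the last joint's range is limited). The gripper opens to 85 mm and grips with 20 to 120 N. Pads are 22 mm wide; open, the fingers measure 114 mm over their backs; the gripper's body (76 mm by 85 mm) begins 54 mm behind the grasp point. The pads swing forward as they close: fully open they stand 13 mm farther back than shut.
Start: joints at [-1.353, 0.053, 1.613, -0, 1.476, -0.119], TCP at [0.207, -0.59, 0.2] pointing down, gripper open.
Joint ranges: [-3.01, 3.01], [-1.01, 2.22], [0.06, 2.58], [-1.02, 4.17], [0.09, 2.62], [-3.14, 3.14]. Speed limits (rad/s): [2.57, 2.57, 3.14, 3.14, 3.14, 3.14].

## Interface

Orientations are given as a rotation vector (axis times angle).
In Python, from station import ctrl gives the robot as it stands.
- The arm moves only by the shell command python3 -m jog 'ROWS' [FORCE]. ROWS is JSON, one flat list of numbers, 7 for each row, row after row: the opening, from 0 (shut) to 1 (fully open), then the shift along the tool's x, y, z in m, then the turn, a rotation vector about the tool's x, y, z in degrees. A call has 1 to 10 rows; each row shifts and turns the commanded pose from where the row before left it, along the tool's axes as they then stand; what a row does not reach is not made up. A row lasts 1/8 s, in which the tool goes at most 62.5 mm and 10.7 degrees, less where a joint would pass 70% of its speed; a pose out of reach is approached as far as the arm can. A call with a gripper value outside its range is refused whole. The fingers move at their own pace and stop on an object; FORCE is the grip in N (left out, the last holds). Time passes only in rows, so rows that do not move let the fingers close. It gives the time, the measured TCP pose, the force and the opening at its end, in the units of the state.
- ctrl.get_obs(): the state, without advancing time (a new reading comes with each control period).
- ctrl.get_image(name): name is "scene" or "top" or "wrist"; returns a dict with "image" (400x640x3 uint8, blue, green, red), "camera_matrix" (3x3 intrinsics, pixels), "rvec" (rotation vector, rad) and "tvec" (3), from world to camera coordinates, as OpenCV has them; the wrist camera has in their place "mount" (4x4, takes a point from camera to tool coordinates, whose origin is the TCP and whose axes are the flange's). Camera axes: x right, y down, z forward; pixel columns grow to the right and rows downward; lengths in m; the calibration is good to about 2 mm. A picture is of the moment at which its call begins: read the wrist's pose just before it. There is no depth.
- ctrl.finish_job(): hands the job in, once; it reports no verdict.
Trained networks look in a picture, given as the dict that the camera call returned (one of the last four; its "shot" number tells which), for a name from the list of things; names that differ only in an ending like _2 or _b are one class to them, and where a whole thing is asked for, a point or a joint stands for the part that bears it (a point fixed in the world has none). Each returns a list of dicts, best first, with "p" (0 to 1); they miss things now and then, are a little off and sometimes report something else, mostly with a low value. They report only what shows in the picture. A call takes as long as a camera call. They do not tell look-alikes from the thing itself.
- ctrl.boxes_of(target, picture): "box" ([centre column, centre row, width, height] in pixels, round what is visible of it).
The state is a dict: "t": time; "q": joint angles; "dq": joint speeds; "effort": joint torques, N m; "tool_pos": TCP position; "tool_rot": TCP orientation; "contact_force": force on the tool from outside, world axes, zero at the start; "wrist_torque": the same for the moment, N m; "opening": finger opening in m.
Only numpy, scipy, OpenCV 4.12 (cv2) and the standard library are available. Lean on these libraries where they do the work, as an engineer would, in place of code of your own. Each camera call takes 0.05 s, during which the arm holds its last target. There are 200 camera calls.

## Working session

There is one attempt and no reset: what is moved stays moved. The work goes in short steps, Python scripts to look and compute and a shell command to move; the robot and the scene stay as the last step left them, time stands still between calls to the robot, and variables do not carry over. Pictures are saved under pics/ and viewed, about 8 in all and at most 12, crops included, and the job is handed in when it is done.

```bash
ls; mkdir -p pics; cat > h.py <<'E'
import numpy as np, cv2
from station import ctrl
from scipy.spatial.transform import Rotation as R
def cam(im, obs=None):
    K=np.array(im["camera_matrix"],float)
    if "mount" in im:
        T=np.eye(4);T[:3,:3]=R.from_rotvec(obs["tool_rot"]).as_matrix();T[:3,3]=obs["tool_pos"]
        C=T@np.array(im["mount"]); W=np.linalg.inv(C); return K,W[:3,:3],W[:3,3]
    return K,cv2.Rodrigues(np.array(im["rvec"],float))[0],np.array(im["tvec"],float).ravel()
def px2z(c,u,v,z):
    K,Rm,t=c; o=-Rm.T@t; d=Rm.T@np.linalg.solve(K,[u,v,1.0]); return o+d*(z-o[2])/d[2]
def proj(c,P):
    K,Rm,t=c; p=(K@(Rm@np.atleast_2d(P).T+t[:,None])).T; return p[:,:2]/p[:,2:]
E
python3 - <<'E'
from h import *
o=ctrl.get_obs(); print(o)
zs=dict(fixture=.02,plate=.04,plate_lip=.026,fulcrum=.02,fulcrum_top=.04,pry_bar=.01,bar_tip=0,bar_grip=.014,slide=.015,slide_tab=.046,oil_can=.06,socket=.025,bolt_tray=.012)
for n in ["top","scene"]:
    im=ctrl.get_image(n); c=cam(im); cv2.imwrite(f"pics/{n}1.png",im["image"])
    for k,z in zs.items():
        for b in ctrl.boxes_of(k,im)[:3]:
            if b["p"]>.2: print(n,k,round(b["p"],2),np.round(b["box"]),np.round(px2z(c,*b["box"][:2],z),3))
E
```

```text
pics
{'t': 0.0, 'q': array([-1.35300642e+00,  5.33745943e-02,  1.61431341e+00, -4.23155664e-05,
        1.47603269e+00, -1.18992717e-01]), 'dq': array([ 0.0005723 , -0.00072133,  0.00081309,  0.0014382 , -0.00163872,
       -0.00181199]), 'effort': array([-2.14913111e-03, -3.93693817e+01, -3.70172596e+01, -2.97317974e-04,
        7.26090831e-03, -2.20269447e-05]), 'tool_pos': array([ 0.20637057, -0.5891948 ,  0.19844052]), 'tool_rot': array([-3.09506247e+00, -5.26170746e-01,  2.30986181e-04]), 'contact_force': array([-0.29582042, -0.28362226,  1.09233751]), 'wrist_torque': array([-0.04422435, -0.01496026, -0.01098246]), 'opening': 0.08541597097125121}
top fixture 0.91 [353. 172.  69.  69.] [ 0.631 -0.077  0.02 ]
top fixture 0.89 [222. 143.  70.  66.] [0.717 0.247 0.02 ]
top fixture 0.66 [459. 204.  82.  72.] [ 0.545 -0.324  0.02 ]
top plate 0.78 [219. 142.  74.  72.] [0.712 0.249 0.04 ]
top plate 0.73 [460. 205.  84.  78.] [ 0.538 -0.32   0.04 ]
top plate 0.33 [331. 116.  27.  36.] [ 0.767 -0.027  0.04 ]
top plate_lip 0.97 [460. 204.  79.  79.] [ 0.544 -0.326  0.026]
top plate_lip 0.
[... 1529 characters left out ...]
.026]
scene fulcrum 0.74 [328. 208.  22.  18.] [0.577 0.039 0.02 ]
scene fulcrum_top 0.53 [327. 208.  23.  16.] [0.591 0.021 0.04 ]
scene pry_bar 0.58 [347. 167.  40.  44.] [0.468 0.226 0.01 ]
scene bar_tip 0.61 [348. 166.  42.  42.] [0.457 0.242 0.   ]
scene bar_grip 0.88 [348. 168.  42.  40.] [0.48  0.222 0.014]
scene bar_grip 0.25 [312. 234.  65.  52.] [ 0.616 -0.06   0.014]
scene slide_tab 0.75 [280. 227.  16.  24.] [ 0.562 -0.124  0.046]
scene oil_can 0.59 [358. 243.  17.  45.] [ 0.754 -0.024  0.06 ]
scene oil_can 0.58 [283. 225.  20.  27.] [ 0.57  -0.122  0.06 ]
scene socket 0.56 [293. 282.  11.  26.] [ 0.713 -0.207  0.025]
scene bolt_tray 0.72 [380. 233.  26.  32.] [0.742 0.079 0.012]
```

```bash
python3 - <<'E'
import cv2
a=cv2.imread("pics/top1.png")[90:320,180:520]
cv2.imwrite("pics/top1c.png",cv2.resize(a,None,fx=2.35,fy=2.35,interpolation=cv2.INTER_CUBIC))
E
```

```text
(no output)
```

View pics/top1c.png

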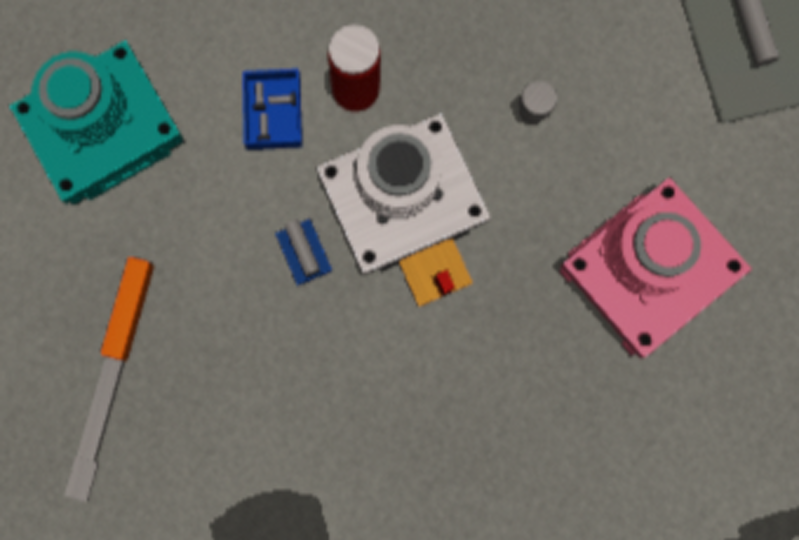

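The top view shows the steel fixture mid-bench, with its plate at crop (405,195) and the slide with its red tab at (440,275). The blue fulcrum is at (303,250). The bar has its tip at (78,498) and the end of its orange handle at (140,258). Teal and pink are the look-alikes.

```bash
cat >> h.py <<'E'
def go(pos,rot=None,o=None):
    "print total tool-frame shift (mm) then turn (deg) from the measured pose to the target"
    o=o or ctrl.get_obs(); A=R.from_rotvec(o["tool_rot"]); 
    print("shift mm",np.round(A.inv().apply(np.array(pos)-o["tool_pos"])*1000,1), "turn deg", None if rot is None else np.round((A.inv()*rot).as_rotvec(degrees=True),1))
def down(h): # tool down, x heading h (rad)
    return R.from_matrix(np.array([[np.cos(h),np.sin(h),0],[np.sin(h),-np.cos(h),0],[0,0,-1.]]))
E
python3 - <<'E'
from h import *
im=ctrl.get_image("top"); c=cam(im); I=im["image"]; hsv=cv2.cvtColor(I,cv2.COLOR_BGR2HSV)
def rect(mask,z,roi,name):
    m=np.zeros_like(mask); x0,y0,x1,y1=roi; m[y0:y1,x0:x1]=mask[y0:y1,x0:x1]
    n,l,s,_=cv2.connectedComponentsWithStats(m.astype(np.uint8)); i=1+np.argmax(s[1:,4])
    pts=np.argwhere(l==i)[:,::-1]
    W=np.array([px2z(c,*p,z)[:2] for p in pts]); r=cv2.minAreaRect((W*1000).astype(np.float32)); print(name,len(pts),np.round(r[0],1),np.round(r[1],1),round(r[2],1))
H,S,V=[hsv[...,i].astype(int) for i in range(3)]
rect((H>5)&(H<16)&(S>180),.028,(215,195,250,248),"handle")
rect((S<60)&(V>100),.003,(200,240,236,310),"blade")
rect((S<40)&(V>150),.044,(310,130,395,210),"plate")
rect((H>100)&(S>120),.010,(295,180,325,215),"fulcrum")
rect((H>14)&(H<28)&(S>130),.018,(345,190,385,225),"slide")
rect(((H<5)|(H>175))&(S>150),.062,(355,200,380,220),"tab")
print(ctrl.get_image("wrist")["mount"])
E
```

```text
handle 478 [518.5 213.1] [ 27.  102.5] 74.4
blade 2385 [393.7 257.9] [166.5  86.3] 0.6
plate 1999 [631.4 -69.1] [128.8 139.1] 22.0
fulcrum 214 [574.4  33.1] [58.3 38.4] 21.5
slide 466 [ 548.  -101.7] [51.7 60.4] 21.7
tab 45 [ 530.2 -107.3] [19.7 12. ] 19.1
[[-1.52669750e-03 -9.63646350e-01 -2.67176685e-01  6.73739584e-02]
 [ 9.99998537e-01 -1.26499790e-03 -1.15161491e-03 -6.39555407e-04]
 [ 7.71771564e-04 -2.67178052e-01  9.63646871e-01 -1.74402281e-01]
 [ 0.00000000e+00  0.00000000e+00  0.00000000e+00  1.00000000e+00]]
```

```bash
python3 - <<'E'
from h import *
go([.521,.212,.14],down(np.radians(-15.6)))
E
```

```text
shift mm [ 561.8 -652.9   59.7] turn deg [ 0.   0.  34.9]
```

```bash
python3 -m jog '[1,0.028,-0.0325,0,0,0,0, 1,0.028,-0.0325,0,0,0,0, 1,0.028,-0.0325,0,0,0,0, 1,0.028,-0.0325,0,0,0,0, 1,0.028,-0.0325,0,0,0,0, 1,0.028,-0.0325,0,0,0,0, 1,0.028,-0.0325,0,0,0,0, 1,0.028,-0.0325,0,0,0,0, 1,0.028,-0.0325,0,0,0,0, 1,0.028,-0.0325,0,0,0,0]'
python3 -m jog '[1,0.028,-0.0325,0.006,0,0,0, 1,0.028,-0.0325,0.006,0,0,0, 1,0.028,-0.0325,0.006,0,0,0, 1,0.028,-0.0325,0.006,0,0,0, 1,0.028,-0.0325,0.006,0,0,0, 1,0.028,-0.0325,0.006,0,0,0, 1,0.028,-0.0325,0.006,0,0,0, 1,0.028,-0.0325,0.006,0,0,0, 1,0.028,-0.0325,0.006,0,0,0, 1,0.028,-0.0325,0.006,0,0,0]'
python3 -m jog '[1,0,0,0,0,0,8.7, 1,0,0,0,0,0,8.7, 1,0,0,0,0,0,8.7, 1,0,0,0,0,0,8.7, 1,0,0,0,0,0,0]'
python3 - <<'E'
from h import *
o=ctrl.get_obs(); im=ctrl.get_image("wrist"); c=cam(im,o); I=im["image"]; cv2.imwrite("pics/w1.png",I)
print(o["t"],o["q"],o["tool_pos"],np.degrees(np.arctan2(*R.from_rotvec(o["tool_rot"]).as_matrix()[[1,0],0])))
hsv=cv2.cvtColor(I,cv2.COLOR_BGR2HSV); H,S,V=[hsv[...,i].astype(int) for i in range(3)]
m=((H>5)&(H<16)&(S>180)).astype(np.uint8); n,l,s,_=cv2.connectedComponentsWithStats(m); i=1+np.argmax(s[1:,4]); pts=np.argwhere(l==i)[::7,::-1]
W=np.array([px2z(c,*p,.028)[:2] for p in pts]); r=cv2.minAreaRect((W*1000).astype(np.float32)); print(s[i],np.round(r[0],1),np.round(r[1],1),round(r[2],1))
go([.521,.212,.14],down(np.radians(-15.6)))
E
```

```text
t: 2.75
tool_pos: [0.3638, -0.1893, 0.2]
tool_rot: [3.097, 0.526, 0.001]
contact_force: [0.0, 0.1, 0.1]
opening: 0.0854
t: 4.0
tool_pos: [0.5207, 0.2102, 0.1396]
tool_rot: [3.097, 0.527, 0.001]
contact_force: [-0.1, -0.4, -0.1]
opening: 0.0856
t: 4.62
tool_pos: [0.5203, 0.2087, 0.1398]
tool_rot: [-3.113, 0.421, -0.0]
contact_force: [-0.3, 0.3, -0.4]
opening: 0.0854
4.625 [ 2.48689204e-01 -5.60149596e-02  1.82315318e+00 -3.32207194e-05
  1.37432793e+00  2.08828949e+00] [0.52032387 0.20867893 0.13978892] -15.400961253587292Traceback (most recent call last):
  File "<stdin>", line 5, in <module>
    return _wrapfunc(a, 'argmax', axis=axis, out=out, **kwds)
    return bound(*args, **kwds)
ValueError: attempt to get argmax of an empty sequence
```

View pics/w1.png

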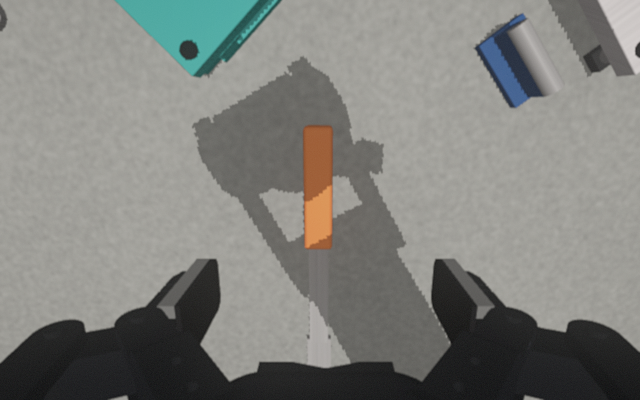

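The wrist view shows the orange handle from (317,126) to (317,248), parallel to the finger plane. The blue fulcrum is at (518,62). Next I'll measure the handle exactly.

```bash
python3 - <<'E'
from h import *
o=ctrl.get_obs(); im=ctrl.get_image("wrist"); c=cam(im,o); I=im["image"]
hsv=cv2.cvtColor(I,cv2.COLOR_BGR2HSV); H,S,V=[hsv[...,i].astype(int) for i in range(3)]
m=((H>3)&(H<20)&(S>110)).astype(np.uint8); n,l,s,_=cv2.connectedComponentsWithStats(m); i=1+np.argmax(s[1:,4]); pts=np.argwhere(l==i)[::3,::-1]
W=np.array([px2z(c,*p,.028)[:2] for p in pts]); r=cv2.minAreaRect((W*1000).astype(np.float32)); print(s[i],np.round(r[0],1),np.round(r[1],1),round(r[2],1))
b=cv2.boxPoints(r)/1000; a=np.radians(-15.6)
ctr=np.array(r[0])/1000; g=ctr+.0025*np.array([np.cos(a),np.sin(a)]); print(g)
go([*g,.001],down(a))
E
```

```text
[ 303  125   30  124 3490] [521.4 215.7] [ 23.3 104.2] 74.1
[0.52385151 0.21506145]
shift mm [  1.7  -7.1 138.8] turn deg [-0.  -0.   0.2]
```

```bash
python3 - <<'E'
from h import *
for k in range(2):
    o=ctrl.get_obs(); im=ctrl.get_image("wrist"); c=cam(im,o); print(o["t"],o["tool_pos"],o["tool_rot"],np.abs(o["dq"]).max()); print(c[0])
    print(proj(c,[[.521,.212,.028],[.5214,.2157,.028]]))
E
```

```text
4.725 [0.52029538 0.20869029 0.13978676] [-3.11333436e+00  4.20062826e-01 -1.66456639e-04] 0.007976635574204916
[[355.59893364   0.         325.35434191]
 [  0.         355.59893364 203.03028062]
 [  0.           0.           1.        ]]
[[322.0807918  188.78258523]
 [317.63901757 189.48978275]]
4.775 [0.52028511 0.2086635  0.13974701] [-3.11325721e+00  4.20818972e-01 -8.48853339e-05] 0.008346679077550358
[[355.59893364   0.         325.35434191]
 [  0.         355.59893364 203.03028062]
 [  0.           0.           1.        ]]
[[322.04121919 188.78566256]
 [317.59922189 189.49507229]]
```

```bash
python3 -m jog '[1,0.002,-0.0065,0.02,0,0,0.5, 1,0,0,0.03,0,0,0, 1,0,0,0.03,0,0,0, 1,0,0,0.03,0,0,0, 1,0,0,0.02,0,0,0, 1,0,0,0.008,0,0,0, 1,0,0,0,0,0,0, 1,0,0,0,0,0,0]' 110
python3 -m jog '[0,0,0,0,0,0,0, 0,0,0,0,0,0,0, 0,0,0,0,0,0,0, 0,0,0,0,0,0,0, 0,0,0,0,0,0,0, 0,0,0,0,0,0,0]' 110
```

```text
t: 5.82
tool_pos: [0.5251, 0.2147, 0.003]
tool_rot: [-3.11, 0.437, -0.004]
contact_force: [0.3, 1.0, 0.0]
opening: 0.0851
t: 6.58
tool_pos: [0.5239, 0.2144, 0.0016]
tool_rot: [3.111, -0.437, -0.0]
contact_force: [0.1, 1.2, 0.2]
opening: 0.0004
```

```bash
python3 - <<'E'
from h import *
o=ctrl.get_obs();print(o["opening"],o["tool_pos"]); im=ctrl.get_image("wrist"); a=im["image"]; cv2.imwrite("pics/w2.png",a)
s=ctrl.get_image("scene")["image"]; cv2.imwrite("pics/s2.png",cv2.resize(s[100:280,240:480],None,fx=3,fy=3))
E
```

```text
0.0003510354516685506 [0.52388689 0.21439072 0.00164598]
```

View pics/w2.png

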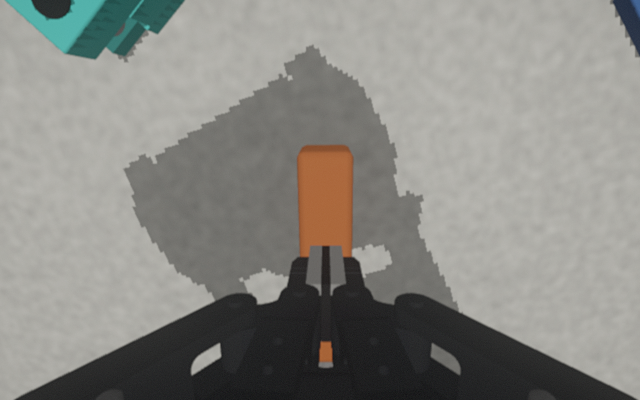

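View pics/s2.png

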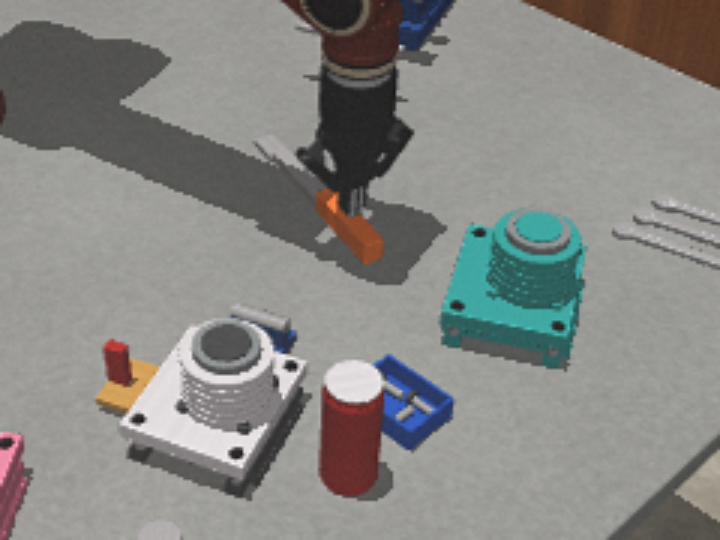

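The fingers are fully shut, yet their tips are drawn over the handle top at (325,250), and the handle hasn't moved. So the real tips sit more than 26 mm behind the reported TCP. I'll find the tip height by touching the handle's known 28 mm top gently with the shut fingers.

```bash
for i in 1 2 3 4; do python3 - <<'E'
from h import *
o=ctrl.get_obs(); print(np.round(o["tool_pos"],4),np.round(o["contact_force"],2))
E
[ $i = 1 ] && python3 -m jog '[0,0,0,0.001,0,0,0, 0,0,0,0.001,0,0,0, 0,0,0,0,0,0,0]' | grep force
[ $i = 2 ] && python3 -m jog '[0,0,0,0.001,0,0,0, 0,0,0,0.001,0,0,0, 0,0,0,0,0,0,0]' | grep force
[ $i = 3 ] && python3 -m jog '[0,0,0,0.001,0,0,0, 0,0,0,0.001,0,0,0, 0,0,0,0,0,0,0]' | grep force
done; true
```

```text
[0.5239 0.2144 0.0017] [-1.04  1.02 -0.81]
contact_force: [0.7, 0.2, 0.1]
[ 5.238e-01  2.144e-01 -5.000e-04] [0.66 0.17 0.1 ]
contact_force: [-0.6, -0.8, 0.2]
[ 0.5238  0.2144 -0.0024] [-0.58 -0.77  0.2 ]
contact_force: [-2.5, -0.0, 4.8]
[ 0.524   0.2145 -0.0035] [-2.55 -0.01  4.82]
```

Contact came at reported z ≈ -0.003, so the real tips are about 31 mm behind the reported TCP. I'll open, go down to reported z ≈ -0.029 and grip.

```bash
python3 -m jog '[1,0,0,-0.004,0,0,0, 1,0,0,0,0,0,0, 1,0,0,0,0,0,0, 1,0,0,0,0,0,0, 1,0,0,0.01,0,0,0, 1,0,0,0.01,0,0,0, 1,0,0,0.008,0,0,0, 1,0,0,0,0,0,0]' 110
python3 -m jog '[0,0,0,0,0,0,0, 0,0,0,0,0,0,0, 0,0,0,0,0,0,0, 0,0,0,0,0,0,0, 0,0,0,0,0,0,0, 0,0,0,0,0,0,0]' 110
```

```text
t: 8.8
tool_pos: [0.5229, 0.2141, -0.0297]
tool_rot: [3.11, -0.437, -0.004]
contact_force: [-0.4, 0.6, 0.3]
opening: 0.085
t: 9.55
tool_pos: [0.5246, 0.2145, -0.0275]
tool_rot: [-3.111, 0.437, -0.002]
contact_force: [-0.1, -0.4, 4.8]
opening: 0.0218
```

```bash
python3 -m jog '[0,0,0,-0.01,0,0,0, 0,0,0,-0.02,0,0,0, 0,0,0,-0.03,0,0,0, 0,0,0,-0.03,0,0,0, 0,0,0,-0.04,0,0,0, 0,0,0,-0.04,0,0,0, 0,0,0,0,0,0,0]' 110
python3 -m jog '[0,0.0055,0.0335,0,0,0,0, 0,0.0055,0.0335,0,0,0,0, 0,0.0055,0.0335,0,0,0,0, 0,0.0055,0.0335,0,0,0,0, 0,0,0,0,0,0,0, 0,0,0,0,0,0,0, 0,0,0,0,0,0,0]' 110
python3 - <<'E'
from h import *
o=ctrl.get_obs(); im=ctrl.get_image("wrist"); K,Rm,t=cam(im,o); cv2.imwrite("pics/w3.png",im["image"])
np.savez("w3.npz",K=K,R=Rm,t=t); print(o["tool_pos"],o["contact_force"],o["wrist_torque"])
s=ctrl.get_image("scene"); cv2.imwrite("pics/s3.png",s["image"])
for n in ["bar_tip","fulcrum_top"]: print(n,[(round(b["p"],2),np.round(b["box"])) for b in ctrl.boxes_of(n,im)[:2]])
E
```

```text
t: 10.42
tool_pos: [0.5267, 0.2152, 0.1471]
tool_rot: [-3.107, 0.437, -0.014]
contact_force: [-0.2, 0.2, -2.6]
opening: 0.0217
t: 11.3
tool_pos: [0.5078, 0.0803, 0.1411]
tool_rot: [-3.111, 0.436, 0.002]
contact_force: [-0.1, 0.3, -3.2]
opening: 0.0217
[0.50782712 0.08029575 0.14112259] [-0.14670094  0.29998154 -3.22295354] [ 0.0150839  -0.08307589 -0.0101092 ]
bar_tip [(0.9, array([325., 261.,  70., 214.]))]
fulcrum_top [(0.84, array([358.,  90.,  81.,  90.]))]
```

View pics/w3.png

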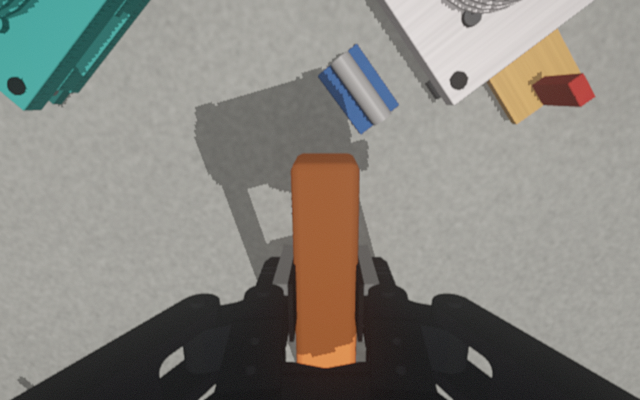

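The wrist view shows the bar held firmly. The ridge runs from about (343,56) to (378,120), the plate's +y front corner is at (452,104), and the slide with its tab is at (565,90). I'll fit the plate edge and ridge.

```bash
cat >> h.py <<'E'
def barpose(tip,h,phi,L=.201,d=.0275):
    hx=np.array([np.cos(h),np.sin(h),0]); z=np.array([0,0,1.]); bx=np.cos(phi)*hx-np.sin(phi)*z; bz=np.sin(phi)*hx+np.cos(phi)*z
    M=np.column_stack([-bx,np.cross(bz,bx),-bz]); return np.array(tip)-M@np.array([-L,0,-d]), R.from_matrix(M)
E
python3 - <<'E'
from h import *
f=np.load("w3.npz"); c=(f["K"],f["R"],f["t"]); I=cv2.imread("pics/w3.png"); hsv=cv2.cvtColor(I,cv2.COLOR_BGR2HSV); H,S,V=[hsv[...,i].astype(int) for i in range(3)]
P=[]
for v in range(8,98,3):
    row=(V[v,360:470]>190)&(S[v,360:470]<45); u=np.argwhere(row)
    if len(u): P.append(px2z(c,360+u[0,0],v,.044)[:2])
P=np.array(P)*1000; vx,vy,x0,y0=cv2.fitLine(P.astype(np.float32),cv2.DIST_HUBER,0,.01,.01).ravel()
th=np.degrees(np.arctan2(vy,vx))%180; print("plate +y edge heading",th,"res",np.std((P-[x0,y0])@[-vy,vx]),P[0],P[-1])
cor=px2z(c,452.5,104.5,.044)[:2]*1000; print("corner",cor)
t=np.radians(21.8)
for t in np.radians([21.5,th if th<90 else th-180]):
    X=np.array([np.cos(t),np.sin(t)]);Y=np.array([-np.sin(t),np.cos(t)])
    org=cor+55*X-70*Y; print("fix org",org, "edge y",np.mean((P-org)@Y))
    m=((V>120)&(S<45)); m[:, :325]=0;m[:,395:]=0;m[:45]=0;m[128:]=0
    # ridge = grey component between blues
    n,l,s,_=cv2.connectedComponentsWithStats(m.astype(np.uint8)); 
    for i in range(1,n):
        if s[i,4]>150: 
            pts=np.argwhere(l==i)[:,::-1]; W=np.array([px2z(c,*p,.038)[:2] for p in pts[::2]])*1000; r=cv2.minAreaRect(W.astype(np.float32)); print(s[i],np.round(r[0],1),np.round(r[1],1),r[2])
    b=(H>95)&(H<130)&(S>100); b[:,:310]=0; b[:,410:]=0; b[:35]=0;b[140:]=0
    W=np.array([px2z(c,*p,.010)[:2] for p in np.argwhere(b)[:,::-1]])*1000; r=cv2.minAreaRect(W.astype(np.float32)); print("foot",np.round(r[0],1),np.round(r[1],1),r[2], "in fix",(np.array(r[0])-org)@X,(np.array(r[0])-org)@Y)
    for uv in [(343,56),(378,120)]:
        w=px2z(c,*uv,.04)[:2]*1000; print("ridge end",w,"fix",(w-org)@X,(w-org)@Y)
E
```

```text
plate +y edge heading 21.703838 res 15.978304388309699 [621.17400463   1.46131161] [570.42845791  32.09145597]
corner [546.37512829 -27.40401145]
fix org [623.2031804  -72.37567374] edge y 75.7086401832474
[ 325   45   70   83 2089] [576.6  34.9] [77.7 25.1] 19.102853775024414
[358  45  37  53 991] [588.1  10.6] [45.4 20.6] 21.707420349121094
foot [575.7  33.5] [58.7 38.9] 21.68459129333496 in fix -5.41425190762149 115.93597624711985
ridge end [601.07158078  40.94733705] fix 20.941393374313346 113.5489785041077
ridge end [550.38062795  27.39636767] fix -31.18880658233633 119.5192149244747
fix org [623.36268731 -72.10206237] edge y 75.53211084099532
[ 325   45   70   83 2089] [576.6  34.9] [77.7 25.1] 19.102853775024414
[358  45  37  53 991] [588.1  10.6] [45.4 20.6] 21.707420349121094
foot [575.7  33.5] [58.7 38.9] 21.68459129333496 in fix -5.251141911707225 115.75927716395535
ridge end [601.07158078  40.94733705] fix 21.09584449496569 113.27853055478474
ridge end [550.38062795  27.39636767] fix -31.01278559058532 119.43418982431568
```

```bash
python3 -m jog '[0,-0.007,-0.034,-0.01,0,0,0, 0,-0.007,-0.033,-0.01,0,0,0, 0,-0.006,-0.033,-0.01,0,0,0, 0,0,0,0,0,0,-6, 0,0,0,0,0,0,-10.6, 0,0,0,0,0,0,-10.6, 0,0,0,0,0,0,-10.6, 0,0,0,0,0,0,-10.6, 0,0,0,0,0,0,-10.6, 0,0,0,0,0,0,-10.6]' 110
python3 -m jog '[0,0,0,0,0,0,-10.6, 0,0,0,0,0,0,-10.6, 0,0,0,0,0,0,-10.6, 0,0,0,0,0,0,-10.6, 0,0,0,0,0,0,-10.6, 0,0,0,0,0,0,-5.2, 0,0,0,0,0,0,0, 0,0,0,0,0,0,0]' 110
python3 - <<'E'
from h import *
o=ctrl.get_obs(); print(o["q"])
X=np.array([.9293,.3697,0]);Y=np.array([-.3697,.9293,0]);org=np.array([.6233,-.0722,0]); h=np.radians(-68.3)
top=ctrl.get_image("top"); c=cam(top); cv2.imwrite("pics/t4.png",top["image"])
A=R.from_rotvec(o["tool_rot"]); tip=o["tool_pos"]+A.apply([-.201,0,-.0275]); print("tip pred",tip)
im=top["image"][120:260,260:420]; cv2.imwrite("pics/t4c.png",cv2.resize(im,None,fx=4.5,fy=4.5,interpolation=cv2.INTER_CUBIC)); print("tip px in crop",(proj(c,tip)-[260,120])*4.5)
s=ctrl.get_image("scene"); cs=cam(s); cv2.imwrite("pics/s4c.png",cv2.resize(s["image"][130:290,240:440],None,fx=4,fy=4,interpolation=cv2.INTER_CUBIC)); print("scene crop tip px",(proj(cs,tip)-[240,130])*4)
phi=np.radians(31); bx=np.array([np.cos(phi)*np.cos(h),np.cos(phi)*np.sin(h),-np.sin(phi)])
T=org-.005*X+.057*Y+[0,0,.008]; 
for w in [.075,0]:
    p,r=barpose(T-w*bx,h,phi); print(w,p); go(p,r,o)
E
```

```text
t: 12.75
tool_pos: [0.5164, 0.1816, 0.1717]
tool_rot: [-2.799, -1.426, 0.0]
contact_force: [-0.0, 0.2, -3.3]
opening: 0.0217
t: 13.75
tool_pos: [0.5163, 0.1814, 0.1716]
tool_rot: [-1.762, -2.6, 0.0]
contact_force: [-0.6, 0.2, -3.2]
opening: 0.0222
[ 2.01676349e-01 -1.14087593e-01  1.82331071e+00  1.99265174e-04
  1.43274660e+00 -1.77744608e-01]
tip pred [ 0.59079023 -0.00534419  0.1990339 ]
tip px in crop [[277.18546355 232.39367497]]
scene crop tip px [[315.68562974 153.39290205]]
0.075 [0.50486966 0.2118939  0.12657841]
shift mm [32.6  0.7 45. ] turn deg [-0. 31.  0.]
0 [0.52863977 0.15216225 0.08795055]
shift mm [-31.7   0.6  83.6] turn deg [-0. 31.  0.]
```

View pics/s4c.png

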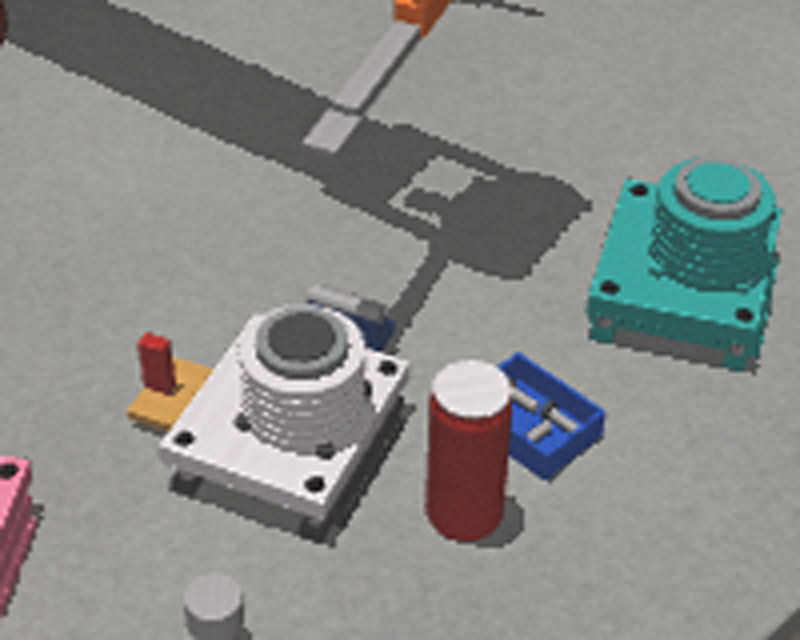

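The tip in the scene crop is at (318,150) against the predicted (316,153), so the held-bar model is good. Now the pre-insertion pose.

```bash
python3 -m jog '[0,0.0163,0,0.02,0,0,0, 0,0.0163,0.0007,0.02,0,0,0, 0,0,0,0,0,10,0, 0,0,0,0,0,10.5,0, 0,0,0,0,0,10.5,0, 0,0,0,0,0,0,0, 0,0,0,0,0,0,0]' 110
cat > st.py <<'E'
from h import *
X=np.array([.9293,.3697,0]);Y=np.array([-.3697,.9293,0]);org=np.array([.6233,-.0722,0]); h=np.radians(-68.3)
o=ctrl.get_obs(); A=R.from_rotvec(o["tool_rot"]); M=A.as_matrix(); tip=o["tool_pos"]+A.apply([-.201,0,-.0275]); bx=-M[:,0]
d=tip-org; phi=np.degrees(np.arcsin(-bx[2]))
print("t",o["t"],"tip fix mm",np.round([d@X*1e3,d@Y*1e3,d[2]*1e3],1),"phi",round(phi,2),"hd",round(np.degrees(np.arctan2(bx[1],bx[0])),2))
# underside height over ridge centre line (dist to ridge axis minus 8)
rc=np.array([116,32.]); p=np.array([d@Y,d[2]])*1e3; b=np.array([bx@Y,bx[2]]); b/=np.linalg.norm(b); n=np.array([b[1],-b[0]]); n*=np.sign(n[1])
print("gap over ridge mm",round((p-rc)@n-8,2),"blade top z at edge",round(p[1]+b[1]/b[0]*(70-p[0])+6/abs(b[0]),2),"F",np.round(o["contact_force"],1),"tau",np.round(o["wrist_torque"],2),"op",round(o["opening"],4))
E
python3 st.py
```

```text
t: 14.72
tool_pos: [0.5043, 0.2124, 0.1306]
tool_rot: [-1.493, -2.206, -0.411]
contact_force: [-0.5, 0.9, -3.2]
opening: 0.0219
t 14.725 tip fix mm [ -5.1 121.9  50.9] phi 30.94 hd -68.24
gap over ridge mm 5.16 blade top z at edge 26.77 F [-0.5  0.9 -3.2] tau [-0.46 -0.16 -0.03] op 0.0219
```

```bash
python3 -m jog '[0,0,0,0.003,0,0,0, 0,-0.015,0,0,0,0,0, 0,-0.015,0,0,0,0,0, 0,-0.015,0,0,0,0,0, 0,-0.010,0,0,0,0,0, 0,0,0,0,0,0,0]' 110 >/dev/null; python3 st.py;  python3 -m jog '[0,-0.010,0,0,0,0,0, 0,-0.010,0,0,0,0,0, 0,0,0,0,0,0,0]' 110 >/dev/null;python3 st.py
```

```text
t 15.475 tip fix mm [-5.1 74.8 20. ] phi 31.04 hd -68.32
gap over ridge mm 2.99 blade top z at edge 24.15 F [ 0.1  0.4 -3.1] tau [-0.4  -0.14 -0.01] op 0.0223
t 15.85 tip fix mm [-4.9 57.9 10. ] phi 31.02 hd -68.28
gap over ridge mm 3.04 blade top z at edge 24.23 F [-0.5  0.4 -3.3] tau [-0.41 -0.1  -0.  ] op 0.022
```

```bash
python3 -m jog '[0,0,0,0.002,0,0,0, 0,0,0,0,0,0,0]' 110 >/dev/null; python3 st.py;  python3 -m jog '[0,0,0,0.001,0,0,0, 0,0,0,0,0,0,0]' 110 >/dev/null;python3 st.py; python3 -m jog '[0,0,0,0.001,0,0,0, 0,0,0,0,0,0,0]' 110 >/dev/null;python3 st.py
```

```text
t 16.1 tip fix mm [-4.5 59.7  8.7] phi 31.01 hd -68.19
gap over ridge mm 1.06 blade top z at edge 21.92 F [ 0.4  0.4 -3.6] tau [-0.44 -0.14 -0.02] op 0.0218
t 16.35 tip fix mm [-4.3 59.9  8.3] phi 30.99 hd -68.17
gap over ridge mm 0.51 blade top z at edge 21.31 F [-0.7 -0.1 -2.4] tau [-0.44 -0.16 -0.02] op 0.0218
t 16.6 tip fix mm [-4.2 60.2  7.6] phi 30.97 hd -68.18
gap over ridge mm -0.15 blade top z at edge 20.54 F [-0.3  0.2 -0.9] tau [-0.56 -0.16 -0.06] op 0.0219
```

```bash
cat > plan.py <<'E'
from h import *
import sys
X=np.array([.9293,.3697,0]);Y=np.array([-.3697,.9293,0]);org=np.array([.6233,-.0722,0])
o=ctrl.get_obs(); A=R.from_rotvec(o["tool_rot"]); d=o["tool_pos"]+A.apply([-.201,0,-.0275])-org
h=np.radians(-68.2); x=d@X; P=o["tool_pos"]; B=A
def pose(phi,ty,g):
    f=np.radians(phi); tz=.032+(.008+g)/np.cos(f)-(.116-ty)*np.tan(f)
    return barpose(org+X*x+Y*ty+[0,0,tz],h,f)
for a in sys.argv[1:]:
    phi,ty,g=map(float,a.split(","))
    p,r=pose(phi,ty/1e3,g/1e3); print(a,"step from previous: shift mm",np.round(B.inv().apply(p-P)*1e3,1),"turn",np.round((B.inv()*r).as_rotvec(degrees=True),1)); P,B=p,r
E
python3 plan.py 28,59.5,-.3 25,59,-.3 22,58.5,-.3 19,58,-.3 16,58,-.3 13,58,-.3 11,58,-.3 9,58,-.3
```

```text
28,59.5,-.3 step from previous: shift mm [-0.7  0.   7.5] turn [ 0. -3.  0.]
25,59,-.3 step from previous: shift mm [-0.6 -0.   7.4] turn [ 0. -3. -0.]
22,58.5,-.3 step from previous: shift mm [-0.8 -0.   7.4] turn [-0. -3.  0.]
19,58,-.3 step from previous: shift mm [-1.  -0.   7.4] turn [-0. -3.  0.]
16,58,-.3 step from previous: shift mm [-0.7 -0.   7.5] turn [ 0. -3. -0.]
13,58,-.3 step from previous: shift mm [-0.9  0.   7.5] turn [ 0. -3.  0.]
11,58,-.3 step from previous: shift mm [-0.6 -0.   5. ] turn [-0. -2. -0.]
9,58,-.3 step from previous: shift mm [-0.7  0.   5. ] turn [ 0. -2.  0.]
```

```bash
python3 -m jog '[0,-0.0004,0,0.0038,0,-1.5,0, 0,-0.0004,0,0.0037,0,-1.5,0, 0,-0.0004,0,0.0037,0,-1.5,0, 0,-0.0003,0,0.0037,0,-1.5,0, 0,0,0,0,0,0,0]' 110 >/dev/null; python3 st.py;  python3 -m jog '[0,-0.0004,0,0.0038,0,-1.5,0, 0,-0.0004,0,0.0037,0,-1.5,0, 0,0,0,0,0,0,0]' 110 >/dev/null;python3 st.py;  python3 -m jog '[0,-0.0004,0,0.0038,0,-1.5,0, 0,-0.0004,0,0.0037,0,-1.5,0, 0,0,0,0,0,0,0]' 110 >/dev/null;python3 st.py
```

```text
t 17.225 tip fix mm [-4.3 58.6 13.7] phi 24.87 hd -68.16
gap over ridge mm -0.47 blade top z at edge 25.59 F [ 2.1 -3.9 -1.5] tau [-1.2  -0.44 -0.03] op 0.0217
t 17.6 tip fix mm [-4.1 56.4 18.1] phi 21.77 hd -68.21
gap over ridge mm 1.2 blade top z at edge 30.0 F [  2.4 -10.8   3.5] tau [-1.21  0.05  0.09] op 0.022
t 17.975 tip fix mm [-3.9 55.7 21.5] phi 18.74 hd -68.24
gap over ridge mm 1.45 blade top z at edge 32.71 F [  3.6 -11.9   2.5] tau [-1.18 -0.04 -0.17] op 0.0221
```

```bash
cat > lift.py <<'E'
from h import *
# vertical shift of the plate's barrel in the scene picture vs s3.png -> lift in mm
s=ctrl.get_image("scene"); c=cam(s); a=cv2.cvtColor(cv2.imread("pics/s3.png"),cv2.COLOR_BGR2GRAY); b=cv2.cvtColor(s["image"],cv2.COLOR_BGR2GRAY)
org=np.array([.6233,-.0722,0]); X=np.array([.9293,.3697,0]);Y=np.array([-.3697,.9293,0])
for name,P,w in [("barrel",org+.018*X+[0,0,.09],(16,15)),("back edge",org+.063*X-.01*Y+[0,0,.036],(20,12)),("-y back corner",org+.05*X-.055*Y+[0,0,.044],(9,9))]:
    p0,p1=proj(c,[P,P+[0,0,.01]]); u,v=np.round(p0).astype(int)
    T=b[v-w[1]:v+w[1],u-w[0]:u+w[0]]
    # search T from new image in old image, upsampled 8x
    k=8; A=cv2.resize(a[v-w[1]-8:v+w[1]+8,u-w[0]-8:u+w[0]+8],None,fx=k,fy=k,interpolation=cv2.INTER_CUBIC); r=cv2.matchTemplate(A,cv2.resize(T,None,fx=k,fy=k,interpolation=cv2.INTER_CUBIC),cv2.TM_CCOEFF_NORMED)
    _,m,_,l=cv2.minMaxLoc(r); sh=(8-np.array(l)/k); print(name,"shift px",sh,"score",round(m,3),"px per 10mm",np.round(p1-p0,2),"lift mm",round(10*sh[1]/(p1-p0)[1],1))
E
python3 lift.py
```

```text
barrel shift px [ 0.    -0.875] score 0.936 px per 10mm [-0.09 -2.73] lift mm 3.2
back edge shift px [ 0.125 -0.75 ] score 0.976 px per 10mm [-0.01 -2.56] lift mm 2.9
-y back corner shift px [ 0.    -0.875] score 0.984 px per 10mm [-0.08 -2.58] lift mm 3.4
```

```bash
python3 -m jog '[0,0.0002,0,0.0038,0,-1.5,0, 0,0.0002,0,0.0038,0,-1.5,0, 0,0,0,0,0,0,0]' 120 >/dev/null; python3 st.py; python3 lift.py;  python3 -m jog '[0,0.0002,0,0.0038,0,-1.5,0, 0,0.0002,0,0.0038,0,-1.5,0, 0,0,0,0,0,0,0]' 120 >/dev/null;python3 st.py; python3 lift.py
```

```text
t 18.4 tip fix mm [-3.9 55.4 25. ] phi 15.59 hd -68.26
gap over ridge mm 1.5 blade top z at edge 35.26 F [  4.8 -15.    1.3] tau [-1.76 -0.41 -0.16] op 0.0219
barrel shift px [-0.125 -1.625] score 0.923 px per 10mm [-0.09 -2.73] lift mm 5.9
back edge shift px [ 0.125 -1.375] score 0.95 px per 10mm [-0.01 -2.56] lift mm 5.4
-y back corner shift px [ 0.  -1.5] score 0.971 px per 10mm [-0.08 -2.58] lift mm 5.8
t 18.825 tip fix mm [-4.  55.1 28.5] phi 12.42 hd -68.25
gap over ridge mm 1.66 blade top z at edge 37.91 F [  7.4 -20.   -1.3] tau [-2.48 -0.77 -0.13] op 0.0219
barrel shift px [ 0.   -2.25] score 0.938 px per 10mm [-0.09 -2.73] lift mm 8.2
back edge shift px [ 0.125 -2.   ] score 0.938 px per 10mm [-0.01 -2.56] lift mm 7.8
-y back corner shift px [ 0.    -2.125] score 0.987 px per 10mm [-0.08 -2.58] lift mm 8.2
```

```bash
python3 -m jog '[0,0,0,0.0035,0,-1.4,0, 0,0,0,0.0035,0,-1.4,0, 0,0,0,0,0,0,0]' 120 >/dev/null; python3 st.py; python3 lift.py; python3 -m jog '[0,0,0,0.0025,0,-1,0, 0,0,0,0,0,0,0]' 120 >/dev/null; python3 st.py; python3 lift.py
```

```text
t 19.25 tip fix mm [-4.  54.8 31.8] phi 9.49 hd -68.25
gap over ridge mm 1.91 blade top z at edge 40.44 F [  9.9 -23.3  -1.8] tau [-2.92 -1.08 -0.11] op 0.0219
barrel shift px [-0.125 -3.   ] score 0.939 px per 10mm [-0.09 -2.73] lift mm 11.0
back edge shift px [ 0.125 -2.75 ] score 0.916 px per 10mm [-0.01 -2.56] lift mm 10.7
-y back corner shift px [ 0.   -2.75] score 0.976 px per 10mm [-0.08 -2.58] lift mm 10.6
t 19.55 tip fix mm [-4.1 54.6 33.1] phi 8.46 hd -68.26
gap over ridge mm 2.08 blade top z at edge 41.41 F [  9.2 -24.4  -2.7] tau [-3.09 -1.11 -0.18] op 0.0219
barrel shift px [ 0.    -3.125] score 0.936 px per 10mm [-0.09 -2.73] lift mm 11.4
back edge shift px [ 0.125 -2.875] score 0.919 px per 10mm [-0.01 -2.56] lift mm 11.2
-y back corner shift px [ 0. -3.] score 0.985 px per 10mm [-0.08 -2.58] lift mm 11.6
```

```bash
python3 -m jog '[0,0,0,-0.0038,0,1.5,0, 0,0,0,-0.0038,0,1.5,0, 0,0,0,-0.0038,0,1.5,0, 0,0,0,-0.0038,0,1.5,0, 0,0,0,-0.0038,0,1.5,0, 0,0,0,-0.0038,0,1.5,0, 0,0,0,-0.0015,0,0,0, 0,0,0,0,0,0,0]' 120 >/dev/null; python3 st.py; python3 lift.py; python3 -m jog '[0,0.015,0,-0.001,0,0,0, 0,0.02,0,-0.0005,0,0,0, 0,0.025,0,0,0,0,0, 0,0.025,0,-0.01,0,0,0, 0,0,0,-0.03,0,0,0, 0,0,0,0,0,0,0]' 120 >/dev/null; python3 st.py; python3 lift.py; python3 - <<'E'
from h import *
go([.50,.26,.10],down(np.radians(111.8)))
o=ctrl.get_obs();print(o["tool_pos"],o["q"])
E
```

```text
t 20.6 tip fix mm [-4.9 59.  21.6] phi 18.2 hd -68.22
gap over ridge mm -0.07 blade top z at edge 31.55 F [ 0.9 -2.4 -2.3] tau [-0.48 -0.31 -0.02] op 0.0219
barrel shift px [ 0.    -3.125] score 0.942 px per 10mm [-0.09 -2.73] lift mm 11.4
back edge shift px [ 0.125 -2.875] score 0.92 px per 10mm [-0.01 -2.56] lift mm 11.2
-y back corner shift px [ 0. -3.] score 0.985 px per 10mm [-0.08 -2.58] lift mm 11.6
t 21.4 tip fix mm [ -2.5 127.6  91.2] phi 18.15 hd -68.05
gap over ridge mm 44.65 blade top z at edge 78.64 F [ 0.4  0.1 -3.7] tau [-0.16 -0.09 -0.06] op 0.0217
barrel shift px [ 0.    -3.125] score 0.927 px per 10mm [-0.09 -2.73] lift mm 11.4
back edge shift px [ 0.125 -2.875] score 0.92 px per 10mm [-0.01 -2.56] lift mm 11.2
-y back corner shift px [ 0. -3.] score 0.985 px per 10mm [-0.08 -2.58] lift mm 11.6
shift mm [17.6 12.7 33. ] turn deg [  0.1 -18.2   0.1]
[0.49824833 0.23014287 0.12584065] [ 0.12118458 -0.04934149  1.86814559  0.31103654  1.41265379 -0.32363794]
```

```bash
python3 -m jog '[0,0,0,0,0,-9.1,0, 0,0,0,0,0,-9.1,0, 0,0.012,-0.0162,0.02,0,0,0, 0,0.012,-0.0162,0.02,0,0,0, 0,0.012,-0.0162,0.02,0,0,0, 0,0.012,-0.0162,0.03,0,0,0, 0,0,0,0,0,0,0, 0,0,0,0,0,0,0]' 120; python3 -m jog '[0,0,0,0.025,0,0,0, 0,0,0,0.018,0,0,0, 0,0,0,0.006,0,0,0, 0,0,0,0,0,0,0, 0,0,0,0,0,0,0]' 120; python3 st.py
```

```text
t: 22.45
tool_pos: [0.4206, 0.2499, 0.0352]
tool_rot: [1.761, 2.601, 0.001]
contact_force: [0.3, -0.1, -3.1]
opening: 0.0217
t: 23.08
tool_pos: [0.4209, 0.25, -0.0133]
tool_rot: [1.761, 2.601, 0.002]
contact_force: [-0.6, 0.4, -3.0]
opening: 0.0221
t 23.075 tip fix mm [-68.7 173.2  14.2] phi 0.0 hd -68.21
gap over ridge mm -25.81 blade top z at edge 20.19 F [-0.6  0.4 -3. ] tau [0.1  0.05 0.01] op 0.0221
```

```bash
python3 -m jog '[0,0,0,0.005,0,0,0, 0,0,0,0.004,0,0,0, 0,0,0,0.002,0,0,0, 0,0,0,0,0,0,0]' 120; python3 -m jog '[0,0,0,0.0015,0,0,0, 0,0,0,0,0,0,0]' 120;  python3 -m jog '[0,0,0,0.001,0,0,0, 0,0,0,0,0,0,0]' 120
```

```text
t: 23.58
tool_pos: [0.4198, 0.2496, -0.0255]
tool_rot: [-1.761, -2.601, 0.001]
contact_force: [0.2, 0.0, -3.6]
opening: 0.0217
t: 23.82
tool_pos: [0.42, 0.2496, -0.0267]
tool_rot: [-1.761, -2.601, 0.0]
contact_force: [0.8, 0.1, -2.0]
opening: 0.0215
t: 24.08
tool_pos: [0.4203, 0.2497, -0.0275]
tool_rot: [1.761, 2.601, 0.001]
contact_force: [-0.9, -0.1, -2.9]
opening: 0.0219
```

```bash
python3 -m jog '[0.5,0,0,0,0,0,0, 0.7,0,0,0,0,0,0, 1,0,0,0,0,0,0, 1,0,0,0,0,0,0, 1,0,0,-0.01,0,0,0, 1,0,0,-0.03,0,0,0, 1,0,0,-0.04,0,0,0, 1,0,0,-0.05,0,0,0, 1,0,0,-0.05,0,0,0, 1,0,0,0,0,0,0]' 60
python3 - <<'E'
from h import *
go([.525,-.111,.12],down(np.radians(201.7)))
o=ctrl.get_obs(); print(o["tool_pos"],o["q"])
s=ctrl.get_image("top"); cv2.imwrite("pics/t5.png",s["image"])
E
```

```text
t: 25.32
tool_pos: [0.4234, 0.2511, 0.1589]
tool_rot: [1.758, 2.596, 0.015]
contact_force: [0.1, 0.2, 0.8]
opening: 0.0855
shift mm [-373.9  -40.6   38.4] turn deg [  0.5   0.5 -89.9]
[0.42341079 0.25105857 0.15892014] [ 3.83889471e-01 -2.54318311e-01  1.96649351e+00  1.73906489e-05
  1.41794836e+00  3.36912772e-03]
```

```bash
python3 -m jog '[1,-0.0467,-0.0051,0,0,0,0, 1,-0.0467,-0.0051,0,0,0,0, 1,-0.0467,-0.0051,0,0,0,0, 1,-0.0467,-0.0051,0,0,0,0, 1,-0.0467,-0.0051,0,0,0,0, 1,-0.0467,-0.0051,0,0,0,0, 1,-0.0467,-0.0051,0,0,0,0, 1,-0.0467,-0.0051,0,0,0,0, 1,0,0,0,0,0,-10, 1,0,0,0,0,0,-10]' 60
python3 -m jog '[1,0,0,0.01,0,0,-10, 1,0,0,0.01,0,0,-10, 1,0,0,0.01,0,0,-10, 1,0,0,0.01,0,0,-10, 1,0,0,0,0,0,-10, 1,0,0,0,0,0,-10, 1,0,0,0,0,0,-9.9, 1,0,0,0,0,0,0, 1,0,0,0,0,0,0]' 60
python3 - <<'E'
from h import *
o=ctrl.get_obs(); im=ctrl.get_image("wrist"); c=cam(im,o); I=im["image"]; 
hsv=cv2.cvtColor(I,cv2.COLOR_BGR2HSV); H,S,V=[hsv[...,i].astype(int) for i in range(3)]
m=(((H<6)|(H>174))&(S>120)).astype(np.uint8); n,l,s,_=cv2.connectedComponentsWithStats(m)
for i in range(1,n):
    if s[i,4]>80: print("red",s[i])
for b in ctrl.boxes_of("slide_tab",im)[:2]: print(b["p"],b["box"])
org=np.array([.6233,-.0722,0]);X=np.array([.9293,.3697,0]);Y=np.array([-.3697,.9293,0])
P=[org-.095*X+[0,0,.062]+a*.010*X+b*.006*Y for a,b in [(1,1),(1,-1),(-1,-1),(-1,1)]]; q=proj(c,P); print(q)
J=I.copy(); cv2.polylines(J,[np.round(q).astype(int)],True,(0,255,0),1); cv2.imwrite("pics/w6.png",J)
print(o["tool_pos"],o["q"]); go(org-.095*X+[0,0,-.004],down(np.radians(201.7)))
E
```

```text
t: 26.62
tool_pos: [0.5197, -0.1128, 0.1502]
tool_rot: [-1.275, -2.867, 0.0]
contact_force: [-0.2, -0.3, -0.4]
opening: 0.0854
t: 27.75
tool_pos: [0.5203, -0.1122, 0.1115]
tool_rot: [0.587, -3.085, -0.001]
contact_force: [-0.4, 0.1, -0.9]
opening: 0.0852
red [314 202  17  42 659]
0.92 [325.4, 238.5, 72.5, 77.4]
0.37 [582.8, 237.5, 113.6, 32.4]
[[331.85563143 247.57004669]
 [314.11806013 247.64664709]
 [313.74693397 219.5117694 ]
 [331.88540794 219.43450483]]
[ 0.52031043 -0.11217172  0.11145066] [-3.52209472e-01 -9.70403243e-02  1.91119492e+00  2.30715700e-05
  1.32901108e+00 -2.29929421e+00]
shift mm [-15.3  -0.8 115.9] turn deg [ 0.  -0.  -0.1]
```

View pics/w6.png

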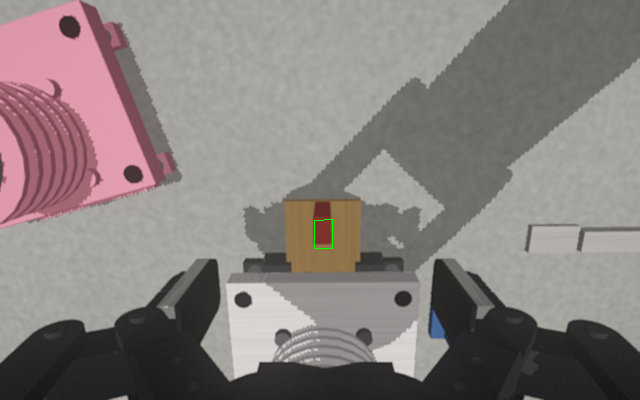

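The wrist view shows the tab top at (322,231). My prediction (green box) is within about 3 px, and the fixture front is clear of the finger paths. I'll descend and grip.

```bash
python3 -m jog '[1,-0.013,-0.001,0.01,0,0,0, 1,0,0,0.03,0,0,0, 1,0,0,0.03,0,0,0, 1,0,0,0.03,0,0,0, 1,0,0,0.015,0,0,0, 1,0,0,0,0,0,0]' 60
python3 -m jog '[0,0,0,0,0,0,0, 0,0,0,0,0,0,0, 0,0,0,0,0,0,0, 0,0,0,0,0,0,0, 0,0,0,0,0,0,0, 0,0,0,0,0,0,0, 0,0,0,0,0,0,0]' 60
```

```text
t: 28.6
tool_pos: [0.5325, -0.1082, -0.0037]
tool_rot: [0.59, -3.084, -0.002]
contact_force: [0.4, -0.6, -0.5]
opening: 0.0857
t: 29.48
tool_pos: [0.5337, -0.1088, -0.0021]
tool_rot: [-0.591, 3.085, -0.001]
contact_force: [-1.9, -1.4, 5.0]
opening: 0.0111
```

```bash
python3 -m jog '[0,0,0,-0.001,0,0,0, 0,0.002,0,0,0,0,0, 0,0.004,0,0,0,0,0, 0,0.006,0,0,0,0,0, 0,0,0,0,0,0,0]' 60; python3 -m jog '[0,0.01,0,0,0,0,0, 0,0.01,0,0,0,0,0, 0,0.01,0,0,0,0,0, 0,0,0,0,0,0,0]' 60
python3 - <<'E'
from h import *
s=ctrl.get_image("top"); cv2.imwrite("pics/t7.png",s["image"]); c=cam(s)
hsv=cv2.cvtColor(s["image"],cv2.COLOR_BGR2HSV); H,S,V=[hsv[...,i].astype(int) for i in range(3)]
m=(H>14)&(H<28)&(S>110); m[:,:330]=0;m[:,400:]=0; pts=np.argwhere(m)[:,::-1]; print(len(pts))
if len(pts): print(cv2.minAreaRect((np.array([px2z(c,*p,.018)[:2] for p in pts])*1000).astype(np.float32)))
E
python3 lift.py
```

```text
t: 30.1
tool_pos: [0.5208, -0.1129, -0.0022]
tool_rot: [0.591, -3.083, -0.001]
contact_force: [-0.3, 0.2, -3.1]
opening: 0.0108
t: 30.6
tool_pos: [0.4933, -0.1242, -0.002]
tool_rot: [0.59, -3.085, -0.001]
contact_force: [-0.0, 0.6, -4.2]
opening: 0.0107
22
((545.963623046875, -83.93342590332031), (46.22372817993164, 84.5448989868164), 69.43037414550781)
barrel shift px [ 0.    -3.125] score 0.915 px per 10mm [-0.09 -2.73] lift mm 11.4
back edge shift px [ 0.125 -2.875] score 0.92 px per 10mm [-0.01 -2.56] lift mm 11.2
-y back corner shift px [ 0. -3.] score 0.985 px per 10mm [-0.08 -2.58] lift mm 11.6
```

```bash
python3 -m jog '[0,0.01,0,0,0,0,0, 0,0.01,0,0,0,0,0, 0,0.01,0,0,0,0,0, 0,0.01,0,0,0,0,0, 0,0.01,0,0,0,0,0, 0,0,0,0,0,0,0]' 60
python3 - <<'E'
from h import *
s=ctrl.get_image("scene"); cv2.imwrite("pics/s8c.png",cv2.resize(s["image"][150:300,200:400],None,fx=4,fy=4,interpolation=cv2.INTER_CUBIC))
E
```

```text
t: 31.45
tool_pos: [0.4471, -0.1427, -0.0018]
tool_rot: [0.59, -3.086, -0.0]
contact_force: [-0.5, -0.0, -3.5]
opening: 0.0112
```

View pics/s8c.png

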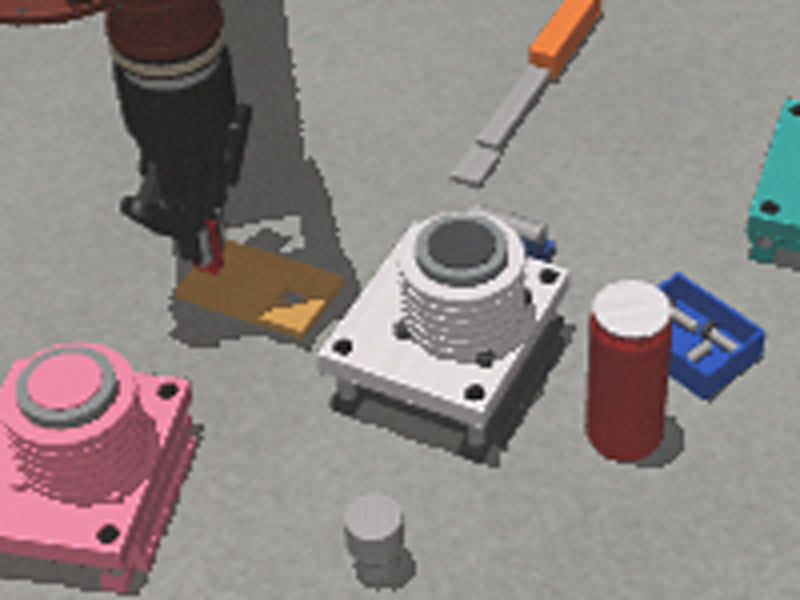

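The slide is fully out at crop (260,285), held level. The bar lies flat at top centre, and the can, tray and socket are where they were. Now I'll lower about 11 mm.

```bash
python3 -m jog '[0,0.002,0,0.004,0,0,0, 0,0,0,0.004,0,0,0, 0,0,0,0,0,0,0]' 60; python3 -m jog '[0,0,0,0.0015,0,0,0, 0,0,0,0,0,0,0]' 60; python3 -m jog '[0,0,0,0.001,0,0,0, 0,0,0,0,0,0,0]' 60; python3 -m jog '[0,0,0,0.001,0,0,0, 0,0,0,0,0,0,0]' 60
```

```text
t: 31.88
tool_pos: [0.4458, -0.1431, -0.0102]
tool_rot: [0.591, -3.085, -0.001]
contact_force: [1.5, -0.2, -4.3]
opening: 0.0113
t: 32.12
tool_pos: [0.4463, -0.1432, -0.0106]
tool_rot: [0.591, -3.085, -0.0]
contact_force: [-1.7, 2.4, 3.0]
opening: 0.0108
t: 32.38
tool_pos: [0.4464, -0.1433, -0.0106]
tool_rot: [0.591, -3.085, -0.001]
contact_force: [-5.5, 3.2, 10.4]
opening: 0.0114
t: 32.62
tool_pos: [0.4466, -0.1434, -0.0107]
tool_rot: [0.592, -3.085, -0.001]
contact_force: [-8.3, 5.9, 16.2]
opening: 0.0112
```

```bash
python3 -m jog '[0,0,0,-0.0025,0,0,0, 0,0,0,0,0,0,0, 0.3,0,0,0,0,0,0, 0.6,0,0,0,0,0,0, 1,0,0,0,0,0,0, 1,0,0,0,0,0,0, 1,0,0,-0.01,0,0,0, 1,0,0,-0.03,0,0,0, 1,0,0,-0.05,0,0,0, 1,0,0,-0.05,0,0,0]' 60; python3 -m jog '[1,0,0,-0.05,0,0,0, 1,0.03,0,-0.02,0,0,0, 1,0.03,0,0,0,0,0, 1,0,0,0,0,0,0]' 60; python3 lift.py; python3 - <<'E'
from h import *
s=ctrl.get_image("top"); c=cam(s); cv2.imwrite("pics/t9c.png",cv2.resize(s["image"][90:320,180:520],None,fx=2.35,fy=2.35,interpolation=cv2.INTER_CUBIC))
o=ctrl.get_obs(); w=ctrl.get_image("wrist"); cw=cam(w,o); I=w["image"]; cv2.imwrite("pics/w9.png",I)
hsv=cv2.cvtColor(I,cv2.COLOR_BGR2HSV); H,S,V=[hsv[...,i].astype(int) for i in range(3)]
m=((H>10)&(H<28)&(S>90)).astype(np.uint8); n,l,st,_=cv2.connectedComponentsWithStats(m); i=1+np.argmax(st[1:,4]); pts=np.argwhere(l==i)[::3,::-1]
r=cv2.minAreaRect((np.array([px2z(cw,*p,.008)[:2] for p in pts])*1000).astype(np.float32)); print("slide",np.round(r[0],1),np.round(r[1],1),r[2])
d=np.array(r[0])/1e3-[.6233,-.0722]; print("fix",d@[.9293,.3697],d@[-.3697,.9293])
a=cv2.imread("pics/top1.png")
for n in ["oil_can","socket","bolt_tray","bar_tip"]: print(n,[(round(b["p"],2),np.round(b["box"],1)) for b in ctrl.boxes_of(n,s)[:1]])
E
```

```text
t: 33.88
tool_pos: [0.4458, -0.1431, 0.1313]
tool_rot: [-0.591, 3.085, -0.0]
contact_force: [0.6, -1.1, 0.6]
opening: 0.0855
t: 34.38
tool_pos: [0.3897, -0.166, 0.2005]
tool_rot: [-0.588, 3.084, -0.003]
contact_force: [-0.3, -0.5, 0.3]
opening: 0.0854
barrel shift px [ 0.    -3.125] score 0.927 px per 10mm [-0.09 -2.73] lift mm 11.4
back edge shift px [ 0.125 -2.875] score 0.92 px per 10mm [-0.01 -2.56] lift mm 11.2
-y back corner shift px [ 0. -3.] score 0.985 px per 10mm [-0.08 -2.58] lift mm 11.6
slide [ 486. -127.] [104.8  59.4] 21.573152542114258
fix -0.14781443975372313 -0.0001549191189575196
oil_can [(0.71, array([330.9, 117.8,  21.1,  39.3]))]
socket [(0.51, array([350.6, 170.5,  78.7,  70.2]))]
bolt_tray [(0.88, array([295.8, 134.5,  21.8,  41. ]))]
bar_tip [(0.78, array([248.9, 249.4,  95.9,  50.9]))]
```

View pics/t9c.png

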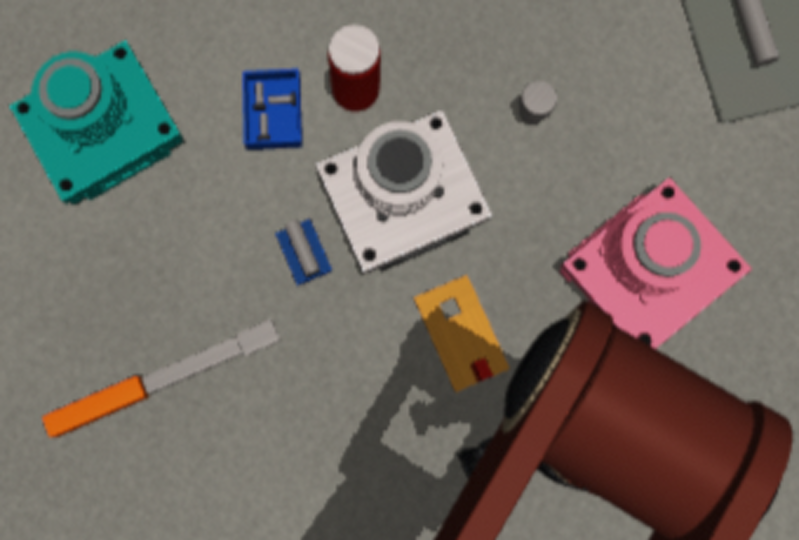

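The top view shows the slide flat in front of the fixture at (462,333), the bar flat on the bench from (45,420) to (275,335), and the bystanders unmoved. Handing in.

```bash
python3 -c "
from station import ctrl
print(ctrl.get_obs()['t'], ctrl.finish_job())"
```

```text
the job is handed in; nothing more can be done
34.725 None
```

The job is done and handed in at about 34.7 s of the 69 s allowed; the hand-in gives no verdict. I levered the plate up over the fulcrum and laid the bar back on the bench. I then drew the slide out by its tab and set it down in front of the fixture.

**Last checks**
- **Plate:** it stands about 11.4 mm above its seat (11.2 to 11.6 mm at three places in the scene picture), unchanged since levering. The allowed range is 8 to 16 mm.
- **Slide:** it measures 104.8 × 59.4 mm in the wrist picture, as it should lying flat. Its origin is at fixture x -148 mm, y 0 mm.
- **Bar:** it lies flat on the bench in the final top view.
- **Can, tray and socket:** they look unmoved in the final top view.
- **Gripper:** it is open and well clear of everything.

**What disagreed**
- **Finger length:** my first grip on the bar closed on nothing. The real finger tips sit about 31 mm short of the reported TCP. I found this by touching the handle top lightly (about 5 N) and corrected for it from then on.
- **Bar in the grip:** during levering the bar turned slightly in the fingers, about 1.5 to 2 mm at the ridge. I therefore took the plate's lift from the camera instead of the arm's position.
- **Detectors:** in the last top picture the "socket" network pointed at the plate, so I checked the socket by eye. I did not measure how far any of the three bystanders had moved.
- **Contact forces:** I could not read the bar's force on the plate or the fulcrum directly. I inferred both from the wrist force and from the plate rising.

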